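# Fit the microtube head to the vortex mixer and hold it pressed to run

### The arm

A 7-joint arm with a two-finger parallel gripper is mounted at the origin on the work surface. World frame = base frame: x ahead of the robot, y to its left, z up, the work surface at z = 0. Lengths are in m, angles in rad, forces in N, time in s.
With the tool pointing down it reaches from about 0.425 to 0.875 m from the base axis. Payload 4.7 kg.
Tool frame: the origin (TCP) lies at the very end of the fingers, on their centre line; the grasp point (between the pads) lies 19 mm behind it; z points along the fingers, y is the line along which they close (so a half turn about z gives the same grasp; the last joint's range is limited). The gripper opens to 87 mm and grips with 3 to 60 N. Pads are 19 mm wide; open, the fingers measure 117 mm over their backs; the gripper's body (75 mm by 190 mm) begins 51 mm behind the grasp point.
Start: joints at [-1.221, 0.321, -0.07, 1.45, 0.023, 1.371, -0.057], TCP at [0.214, 0.614, 0.223] pointing down, gripper open.
Joint ranges: [-2.86, 2.86], [-0.3, 2.09], [-1.38, 1.24], [0.06, 2.45], [-1.56, 4.7], [0.09, 2.05], [-2.69, 2.69]. Speed limits (rad/s): [2.57, 2.57, 3.14, 3.14, 3.14, 3.14, 3.14].

### API

Orientations are given as a rotation vector (axis times angle).
In Python, from bench import ctrl, get_image, job gives the robot as it stands.
- The arm moves only by the shell command python3 -m crank 'ROWS' [FORCE]. ROWS is JSON, a list that holds one entry, the list of rows, each a list of 5 numbers: the shift along the tool's x, y, z in mm, then the turn about the tool's z in rad, then the closure, from -1 (fully open) to 1 (shut), so that 0 is half open. A call has 1 to 10 rows; each row shifts and turns the commanded pose from where the row before left it, along the tool's axes as they then stand; what a row does not reach is not made up. A row lasts 1/12 s, in which the tool goes at most 41.7 mm and 7.16 degrees, less where a joint would pass 70% of its speed; a pose out of reach is approached as far as the arm can. A call with a gripper value outside its range is refused whole. The fingers move at their own pace and stop on an object; FORCE is the grip in N (left out, the last holds). Time passes only in rows, so rows that do not move let the fingers close. It gives the time, the measured TCP pose, the force, the opening and the grip force at its end, in the units of the state.
- ctrl.get_state(): the state, without advancing time (a new reading comes with each control period).
- get_image(name): name is "side" or "top"; returns a dict with "pixels" (400x640x3 uint8, red, green, blue), "fx", "fy", "cx", "cy" (pixels), "T" (4x4, takes a point from camera to world coordinates). Camera axes: x right, y down, z forward; pixel columns grow to the right and rows downward; lengths in m; the calibration is good to about 2 mm. A picture is of the moment at which its call begins. There is no depth.
- job.close_job(): hands the job in; it is judged then, once.
The state is a dict: "time": time; "joint_positions": joint angles; "qd": joint speeds; "joint_torque": joint torques, N m; "position": TCP position; "tool_rot": TCP orientation; "ft_force": force on the tool from outside, world axes, zero at the start; "torque": the same for the moment, N m; "grip_width": opening from 0.0 (shut) to 1.0 (fully open); "grip_force": force on a finger pad.
Only numpy, scipy, OpenCV 4.12 (cv2) and the standard library are available. Lean on these libraries where they do the work, as an engineer would, in place of code of your own. Each camera call takes 0.05 s, during which the arm holds its last target. There are 200 camera calls.

### The job

Take the round microtube head, loaded with capped tubes, out of the accessory stand and push its keyed stub shaft into the vortex mixer's drive hub, turning the head until the key slips into the keyway and the head is fully home on the hub. Keep hold of it by its sides and keep pushing down against the spring of the touch-run mount, well past half of its travel, and finish while holding it pressed like that. Leave the flat plate head in the stand, and the tube rack, beaker and glass dish, where they are.

Things in the scene. Friction and masses are not known exactly. Their poses are not given: they have to be found in the camera images.
- tube_head: Upright aluminium cylinder, diameter 54 mm, height 40 mm, about 0.25 kg, gripped by its round side at any yaw. On top a ring of seven white tube caps 6 mm high and, in the eighth place, a straight raised rib 5 mm high pointing the way of the key. Origin: on the axis in its flat underside (shoulder); z up, x to rib and key. Starts upright in either hole of the stand, shoulder on its top.
- key_end (a point): Lower end of the head's key, 10 mm out from the axis, 15 mm below the shoulder. The stub shaft under the head is 16 mm in diameter, 22 mm long, tip bevelled; the key on one side of it is 5 mm wide and reaches 12 mm from the axis, from the shoulder to 15 mm below. The last 7 mm of the shaft are a plain round pilot.
- plate_head: The other head in the stand, to be left there: a flat black rubber-topped disc, diameter 64 mm, top 28 mm above its shoulder, on a neck 38 mm thick with the same keyed shaft. Origin on its axis at the shoulder, z up.
- stand: Fixed grey accessory stand, 80 x 220 x 40 mm high, with two holes 110 mm apart along its y axis, one either side of the middle; the heads' shafts stand in them with about 2 mm play. Origin: centre of its underside.
- mixer: Fixed vortex mixer: white housing about 170 x 128 mm, 105 mm high, with a black rubber boot out of which the drive hub rises. Origin: on the surface straight below the hub's axis. x points from the front panel to the back; the housing reaches from 105 mm in front (-x) of the hub's axis to 65 mm behind it.
- hub: Steel drive hub, diameter 34 mm, face up, with a round bore of 18 mm and one keyway, both 26 mm deep. Origin: centre of its top face, 150 mm above the surface when not pressed; z up, x to the keyway. Head home: its shoulder lies on this face. While the key is not in the keyway, the key rests on the face and the shoulder stands 15 mm above it.
- keyway (a point): Mouth of the keyway in the hub's face, 11 mm from the axis. The keyway is 6.8 mm wide and reaches 14 mm from the axis. The hub stands at some angle within 0.5 rad of the mixer's x axis; friction (0.15 N m) holds it there under light rubbing, and if forced it turns, up to 0.7 rad either way of the mixer's x.
- drive (a joint): Downward travel of the hub on its spring in m: 0 as it stands, 0.006 at the stop. The spring begins at 4 N and adds 1 N per mm (10 N at the stop); the head's own weight (about 2.5 N) does not move it.
- rack: Moulded microtube rack, 100 x 70 x 40 mm, a bystander. Origin: centre of its underside.
- beaker: Glass beaker, 54 mm in diameter and 70 mm high, a bystander. Origin: centre of its underside.
- dish: Glass crystallising dish, 100 mm in diameter and 45 mm high, a bystander. Origin: centre of its underside.

How it is judged:
By the outcome, as a careful person would: the job done as asked, in the order asked, and still so for the second after the job is handed in, while the arm keeps its last pose, push and grip.
It also fails if it takes over 38 s, if anything falls off the work surface, if the arm or the gripper's body presses on something with over 40 N, if the wrist force passes 120 N, or if a joint passes its speed limit or range.

## Working session

There is one attempt and no reset: what is moved stays moved. The work goes in short steps, Python scripts to look and compute and a shell command to move; the robot and the scene stay as the last step left them, time stands still between calls to the robot, and variables do not carry over. Pictures are saved under pics/ and viewed, at most 10 in all, crops included, and the job is handed in when it is done.

```bash
mkdir -p pics; ls; python3 - <<'E'
from bench import ctrl,get_image
import cv2,json
print(ctrl.get_state())
for n in("top","side"):
    d=get_image(n);cv2.imwrite(f"pics/{n}0.png",d["pixels"][:,:,::-1]);print(n,d["fx"],d["fy"],d["cx"],d["cy"],d["T"])
E
```

```text
pics
{'time': 0.0, 'joint_positions': array([-1.22089667,  0.32183735, -0.07010872,  1.45166802,  0.0226409 ,
        1.37081922, -0.05692552]), 'qd': array([ 6.72291245e-06,  1.15629771e-03, -1.69033882e-04,  5.84359522e-05,
       -1.00533962e-03,  1.23940855e-03,  6.86882749e-04]), 'joint_torque': array([-1.03012204e-03, -4.91288996e+01, -4.04271148e-01, -3.12518191e+01,
       -6.39419211e-02,  4.39458154e-02,  2.20283305e-04]), 'position': array([0.21405382, 0.61315065, 0.22145591]), 'tool_rot': array([-5.24909886e-01, -3.09723162e+00,  3.03885163e-03]), 'ft_force': array([-0.68021688,  0.12500731, -0.14281597]), 'torque': array([-0.02962134,  0.00797029,  0.00479732]), 'grip_force': 0.0, 'grip_width': 0.998450752281588}
top 380.92102862753785 380.92102862753785 323.89933157425844 199.02522550798423 [[-2.21296477e-02 -9.88895637e-01  1.46954746e-01  4.93590662e-01]
 [-9.99745934e-01  2.25188245e-02  9.84942014e-04  3.06025414e-02]
 [-4.28325300e-03 -1.46895614e-01 -9.89142726e-01  9.01250545e-01]
 [ 0.00000000e+00  0.00000000e+00  0.00000000e+00  1.00000000e+00]]
side 427.03011439365366 427.03011439365366 317.8850182328686 200.7247718353113 [[-0.98077891 -0.12215141  0.15215706  0.48002543]
 [-0.19349789  0.50846555 -0.8390598   0.67362576]
 [ 0.02512572 -0.85237422 -0.52232833  0.52249863]
 [ 0.          0.          0.          1.        ]]
```

View pics/top0.png

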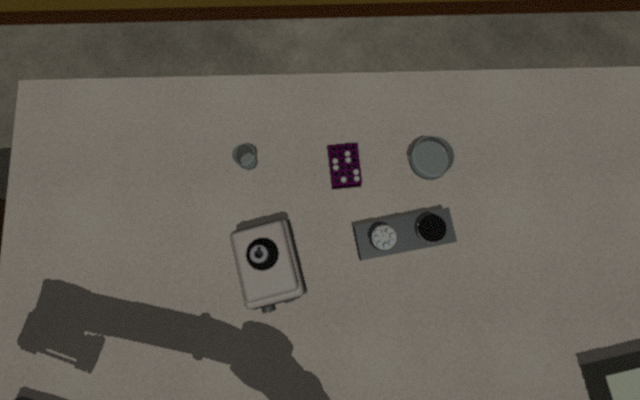

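View pics/side0.png

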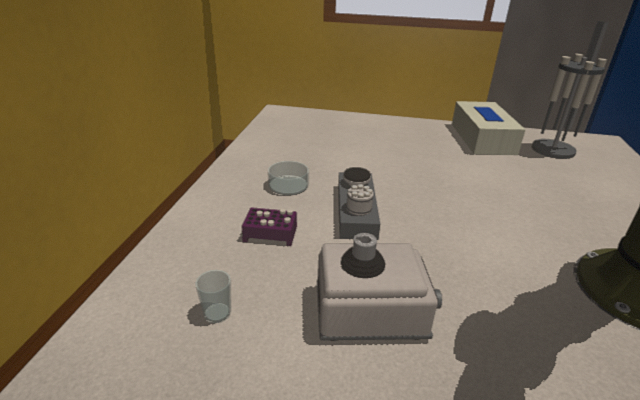

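Top view: the tube head is at about (383,237), the plate head at (431,227), and the hub at (261,253). The rack is at (344,165), the beaker at (246,156) and the dish at (430,157). I'll enlarge the head and hub.

```bash
cat > h.py <<'E'
import numpy as np,cv2
from bench import ctrl,get_image
from scipy.spatial.transform import Rotation as R
def ray(d,u,v,z):
    T=np.array(d["T"]);r=T[:3,:3]@[(u-d["cx"])/d["fx"],(v-d["cy"])/d["fy"],1];o=T[:3,3]
    return o+r*(z-o[2])/r[2]
def proj(d,p):
    T=np.array(d["T"]);c=T[:3,:3].T@(np.array(p)-T[:3,3]);return np.array([d["fx"]*c[0]/c[2]+d["cx"],d["fy"]*c[1]/c[2]+d["cy"]])
def crop(d,u,v,h,s):
    return cv2.resize(d["pixels"][v-h:v+h,u-h:u+h,::-1].copy(),(s,s),interpolation=cv2.INTER_CUBIC)
E
python3 - <<'E'
from h import *
t=get_image("top");s=get_image("side")
a=np.hstack([crop(t,383,237,20,400),crop(t,262,252,20,400)])
b=np.hstack([crop(s,360,198,20,200),crop(s,364,248,20,200)])
im=np.zeros((600,800,3),np.uint8);im[:400]=a;im[400:,:400]=b
im=cv2.convertScaleAbs(im,alpha=1.3)
cv2.imwrite("pics/z1.png",im)
E
```

```text
(no output)
```

View pics/z1.png

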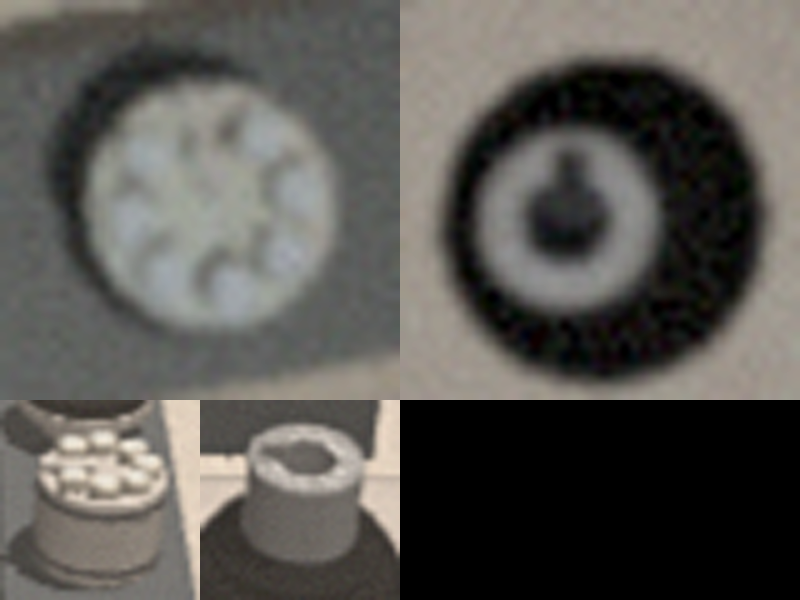

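The enlarged crops show the seven caps with the gap (rib) at about 12 o'clock, crop (205,140). The hub ring is centred at crop (568,217), with the keyway pointing up at (570,160). Next I compute world positions.

```bash
python3 - <<'E'
from h import *
t=get_image("top");s=get_image("side")
caps=np.array([(152,157),(135,215),(170,272),(232,290),(285,250),(292,190),(265,137)])/10+[362.55,216.55]
P=np.array([ray(t,*c,0.086)[:2] for c in caps])
A=np.c_[2*P,np.ones(7)];x=np.linalg.lstsq(A,(P**2).sum(1),rcond=None)[0];c=x[:2];r=np.sqrt(x[2]+c@c)
ang=np.unwrap(np.arctan2(*(P-c).T[::-1]))
print("head",c,"r",r,"rib yaw est",np.degrees(np.angle(np.exp(1j*(ang-np.sign(ang[1]-ang[0])*np.arange(1,8)*np.pi/4)).mean())),np.degrees(ang))
# hub ring
g=cv2.cvtColor(t["pixels"],cv2.COLOR_RGB2GRAY)
m=np.zeros_like(g);cv2.circle(m,(259,254),12,255,-1)
cs,_=cv2.findContours(((g>60)&(m>0)).astype(np.uint8),cv2.RETR_EXTERNAL,cv2.CHAIN_APPROX_NONE)
k=max(cs,key=cv2.contourArea);e=cv2.fitEllipse(k);print(e)
h=ray(t,*e[0],.15);kw=ray(t,242-.45+17.0,232-.45+15.8,.15);v=kw-h
print("hub",h,"keyway",np.degrees(np.arctan2(v[1],v[0])),np.linalg.norm(v))
# bore center
b=ray(t,241.55+16.7,231.55+22.2,.15);v=kw-b;print(b,np.degrees(np.arctan2(v[1],v[0])))
print("side hub px of top est",proj(s,h),"head top",proj(s,[*c,.08]))
for n,u,v,z in[("plate",431,227,.068),("rack",344,165,.04),("beaker",246,154,.05),("dish",430,157,.03)]:print(n,ray(t,u,v,z))
st=ctrl.get_state();M=R.from_rotvec(st["tool_rot"]).as_matrix();print(M.round(3))
E
```

```text
head [ 0.52965408 -0.09515054] r 0.017384359335561126 rib yaw est 7.963650183588796 [ 50.88256293  94.89432688 142.69031028 188.13283426 235.90769284
 280.66712128 322.57107196]
((258.37579345703125, 253.57240295410156), (17.01881980895996, 17.574209213256836), 40.72023010253906)
hub [0.5004028  0.16171947 0.15      ] keyway -1.4408454539592954 0.012063125361305415
[0.50006468 0.16196426 0.15      ] -2.531521278084478
side hub px of top est [365.34665619 237.99017433] head top [360.87348287 191.16485927]
plate [ 0.55027768 -0.20115489  0.068     ]
rack [ 0.70013136 -0.01684396  0.04      ]
beaker [0.72888592 0.20838674 0.05      ]
dish [ 0.71709041 -0.21979581  0.03      ]
[[-0.944  0.329 -0.   ]
 [ 0.329  0.944 -0.001]
 [-0.    -0.001 -1.   ]]
```

```bash
python3 -m crank '[[[-27,-12,0,0,-1],[-27,-12,0,0,-1],[-27,-12,0,0,-1],[-27,-12,0,0,-1],[-27,-12,0,0,-1],[-27,-12,0,0,-1],[-27,-12,0,0,-1],[-27,-12,0,0,-1],[-27,-12,0,0,-1],[-27,-12,0,0,-1]]]' 40
python3 -m crank '[[[-16,-27,0,0,-1],[-16,-27,0,0,-1],[-16,-27,0,0,-1],[-16,-27,0,0,-1],[-16,-27,0,0,-1],[-16,-27,0,0,-1],[-16,-27,0,0,-1],[-16,-27,0,0,-1],[-16,-27,0,0,-1],[-16,-27,0,0,-1]]]'
python3 -m crank '[[[-16,-27,0,0,-1],[-16,-27,0,0,-1],[-16,-27,0,0,-1],[0,0,0,0,-1],[0,0,0,0,-1],[0,0,0,0,-1]]]'
cat >>h.py <<'E'
def go(x,y,z=None):
    s=ctrl.get_state();M=R.from_rotvec(s["tool_rot"]).as_matrix();p=s["position"]
    d=np.array([x,y,p[2] if z is None else z])-p
    print("pos",p.round(4),"yaw_y",np.degrees(np.arctan2(M[1,1],M[0,1])).round(2),"tilt",M[:2,2].round(4),"rows mm",(M.T@d*1000).round(1),"F",s["ft_force"].round(2),"w",s["grip_width"],"gf",s["grip_force"],"t",s["time"],"q",s["joint_positions"].round(2))
E
python3 -c "
from h import *
go(.5297,-.0952,.055)"
```

```text
time: 1.13
position: [0.4305, 0.4103, 0.2227]
tool_rot: [0.525, 3.097, 0.0]
ft_force: [1.0, 0.2, -0.1]
grip_width: 1.001
grip_force: 0.0
time: 1.97
position: [0.4918, 0.1023, 0.2228]
tool_rot: [0.525, 3.097, 0.001]
ft_force: [0.3, 1.1, -0.2]
grip_width: 1.0
grip_force: 0.0
time: 2.47
position: [0.5102, 0.0122, 0.2225]
tool_rot: [-0.525, -3.097, -0.001]
ft_force: [0.2, 0.6, -0.1]
grip_width: 1.002
grip_force: 0.0
pos [0.5102 0.0122 0.2225] yaw_y 70.77 tilt [-0.0001  0.0008] rows mm [-53.8 -95.1 167.4] F [ 0.21  0.59 -0.07] w 1.0017565553852172 gf 0.0 t 2.4667 q [-0.5   0.01  0.43  1.81 -0.01  1.32  1.17]
```

```bash
python3 -m crank '[[[-14,-24,0,0,-1],[-14,-24,0,0,-1],[-13,-24,0,0,-1],[-13,-23,0,0,-1],[0,0,25,0,-1],[0,0,25,0,-1],[0,0,20,0,-1],[0,0,0,0,-1],[0,0,0,0,-1]]]'
python3 - <<'E'
from h import *
go(.5297,-.0952,.048)
t=get_image("top");s=get_image("side")
cv2.imwrite("pics/z2.png",np.hstack([crop(t,383,237,45,400),crop(s,360,185,45,400)]))
E
```

```text
time: 3.22
position: [0.5295, -0.0943, 0.1519]
tool_rot: [-0.521, -3.096, 0.0]
ft_force: [1.2, -0.2, 1.2]
grip_width: 1.0
grip_force: 0.0
pos [ 0.5295 -0.0943  0.1519] yaw_y 70.9 tilt [-0.0023  0.0003] rows mm [ -0.7  -0.7 103.9] F [ 1.25 -0.17  1.22] w 0.9997559193095865 gf 0.0 t 3.2167 q [-0.36  0.14  0.54  1.84 -0.08  1.19  1.43]
```

View pics/z2.png

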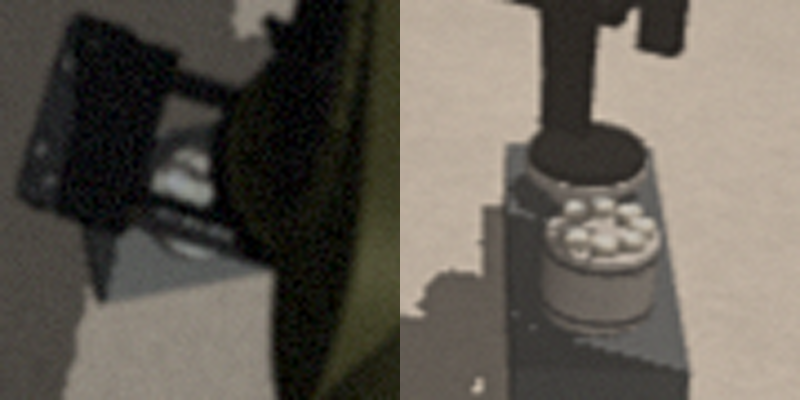

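The side crop shows both fingers above the head: finger tips at crop columns ~568 and ~662, with the head at ~602. It looks centred, so I descend and grip.

```bash
python3 -m crank '[[[0,0,20,0,-1],[0,0,20,0,-1],[0,0,20,0,-1],[0,0,20,0,-1],[0,0,15,0,-1],[0,0,8,0,-1],[0,0,0,0,-1]]]'
python3 -m crank '[[[0,0,0,0,1],[0,0,0,0,1],[0,0,0,0,1],[0,0,0,0,1],[0,0,0,0,1],[0,0,0,0,1],[0,0,0,0,1],[0,0,0,0,1]]]' 40
python3 -c "
from h import *
go(.5,.162,.22)"
```

```text
time: 3.9
position: [0.5299, -0.0955, 0.0492]
tool_rot: [-0.524, -3.097, 0.0]
ft_force: [0.4, 1.0, -0.1]
grip_width: 1.0
grip_force: 0.0
time: 4.57
position: [0.5307, -0.0952, 0.0502]
tool_rot: [0.524, 3.096, 0.002]
ft_force: [-0.1, 3.3, 3.7]
grip_width: 0.61
grip_force: 40.0
pos [ 0.5307 -0.0952  0.0502] yaw_y 70.78 tilt [0.0014 0.0011] rows mm [ 113.5  233.  -169.6] F [-0.13  3.34  3.68] w 0.6104944455968776 gf 39.99677734449506 t 4.5667 q [-0.33  0.26  0.52  1.94 -0.16  0.98  1.5 ]
```

```bash
python3 -m crank '[[[0,0,-10,0,1],[0,0,-25,0,1],[0,0,-30,0,1],[0,0,-30,0,1],[0,0,-30,0,1],[0,0,-30,0,1],[0,0,-22,0,1],[0,0,0,0,1]]]'
python3 -m crank '[[[11,23,0,0,1],[11,23,0,0,1],[11,23,0,0,1],[12,24,0,0,1],[12,24,0,0,1],[12,24,0,0,1],[11,23,0,0,1],[11,23,0,0,1],[11,23,0,0,1],[11,23,0,0,1]]]'
python3 -m crank '[[[0,0,0,0.06,1],[0,0,0,0.06,1],[0,0,0,0.055,1],[0,0,0,0,1],[0,0,0,0,1],[0,0,0,0,1]]]'
python3 - <<'E'
from h import *
go(.5,.162,.20)
s=get_image("side");t=get_image("top")
cv2.imwrite("pics/z3.png",np.hstack([crop(s,364,225,40,400),crop(t,262,252,40,400)]))
E
```

```text
time: 5.23
position: [0.5321, -0.0973, 0.2316]
tool_rot: [0.525, 3.089, 0.001]
ft_force: [1.0, -0.6, -2.0]
grip_width: 0.611
grip_force: 40.0
time: 6.07
position: [0.4989, 0.1614, 0.2248]
tool_rot: [-0.526, -3.095, 0.004]
ft_force: [1.0, -0.7, -2.9]
grip_width: 0.612
grip_force: 40.0
time: 6.57
position: [0.4997, 0.1607, 0.2257]
tool_rot: [-0.792, -3.039, 0.002]
ft_force: [0.7, -0.1, -2.2]
grip_width: 0.613
grip_force: 40.0
pos [0.4997 0.1607 0.2257] yaw_y 60.78 tilt [-0.0013 -0.0009] rows mm [ 0.3  1.4 25.7] F [ 0.68 -0.1  -2.17] w 0.613263423786242 gf 39.99844537116587 t 6.5667 q [-0.66  0.05  0.31  1.76 -0.01  1.33  0.71]
```

View pics/z3.png

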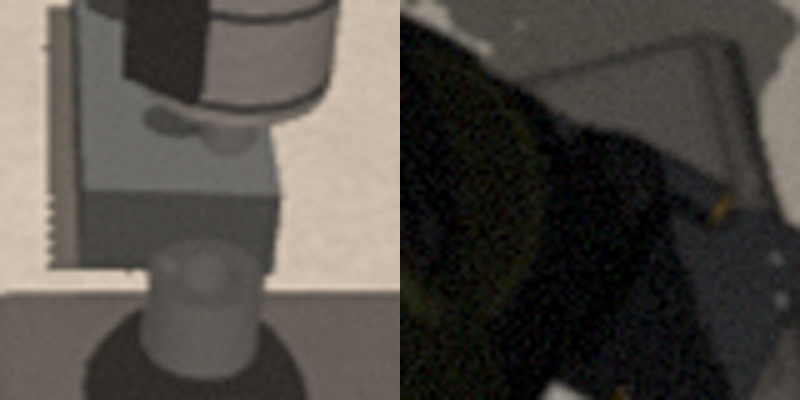

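```bash
python3 - <<'E'
from h import *
s=get_image("side")
for p in[(.4997,.1607,.1935),(.4997,.1607,.2155),(.5003,.1618,.15),(.530,-.095,.04)]:
    q=proj(s,p);print(p,q.round(1),((q-[324,185])*5).round(0))
g=s["pixels"][185:265,324:404,::-1]
g=cv2.resize(g,(800,800),interpolation=cv2.INTER_CUBIC)[100:700]
cv2.imwrite("pics/z4.png",cv2.convertScaleAbs(cv2.convertScaleAbs(g),alpha=2.0,beta=-60))
E
```

```text
(0.4997, 0.1607, 0.1935) [368.5 212.9] [222. 139.]
(0.4997, 0.1607, 0.2155) [369.8 199.6] [229.  73.]
(0.5003, 0.1618, 0.15) [365.4 238. ] [207. 265.]
(0.53, -0.095, 0.04) [359.2 207.5] [176. 112.]
```

View pics/z4.png

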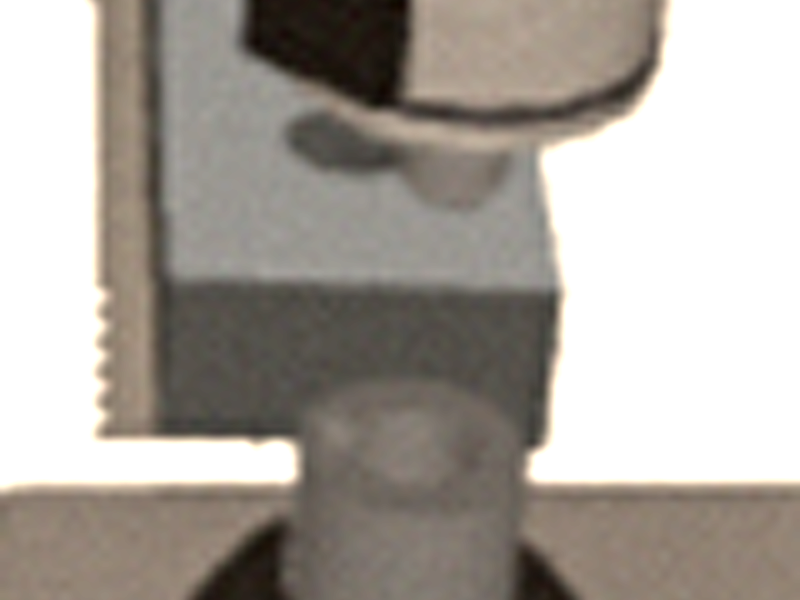

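The side view shows the shaft tip at about (369.6,215.8) and the hub top at (365.3,239.4). The shaft should go about 1.5 mm in +x and 2–3 mm in +y. I'll lower it to just above the face and look again.

```bash
python3 -m crank '[[[0,2,8,0,1],[0,2,9,0,1],[0,0,9,0,1],[0,0,7,0,1],[0,0,0,0,1],[0,0,0,0,1],[0,0,0,0,1]]]'
python3 - <<'E'
from h import *
go(.5015,.164,.185)
s=get_image("side")
p=ctrl.get_state()["position"];print(proj(s,p-[0,0,.032]).round(1))
g=s["pixels"][205:265,324:404,::-1]
g=cv2.resize(g,(800,600),interpolation=cv2.INTER_CUBIC)
cv2.imwrite("pics/z5.png",cv2.convertScaleAbs(g,alpha=2.2,beta=-40))
E
```

```text
time: 7.3
position: [0.5022, 0.1647, 0.1937]
tool_rot: [0.794, 3.039, 0.0]
ft_force: [-0.2, -0.2, -2.0]
grip_width: 0.613
grip_force: 40.0
pos [0.5022 0.1647 0.1937] yaw_y 60.73 tilt [0.0003 0.0001] rows mm [ 0.3 -1.   8.7] F [-0.23 -0.21 -1.97] w 0.6126792186314705 gf 39.998473981395364 t 7.3 q [-0.66  0.08  0.3   1.8  -0.02  1.27  0.71]
[364.5 232.4]
```

View pics/z5.png

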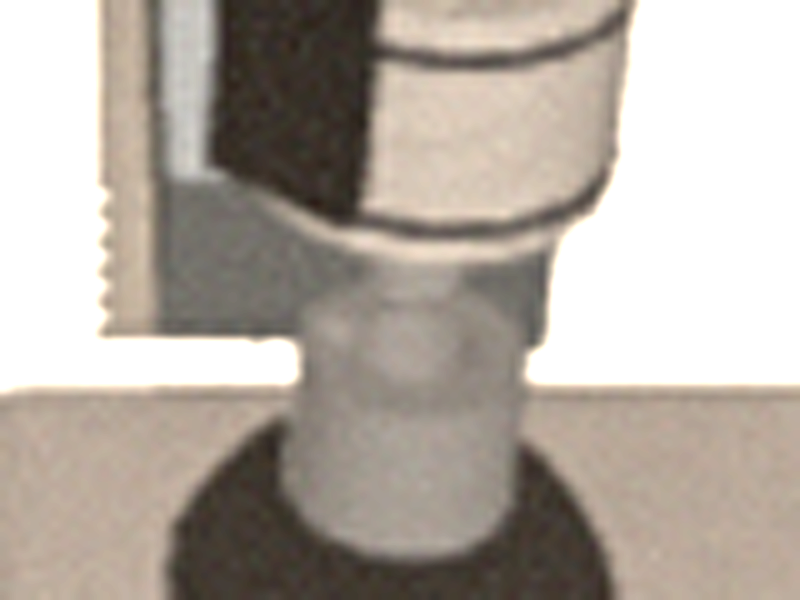

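The shaft tip (crop col ~418, bottom row ~300) is nearly on the hub axis (col ~413, centre row ~343). I apply a small correction and descend while checking force.

```bash
python3 -m crank '[[[-1,-0.8,3,0,1],[0,0,3,0,1],[0,0,3,0,1],[0,0,3,0,1],[0,0,2,0,1],[0,0,0,0,1],[0,0,0,0,1]]]'
python3 -c "
from h import *
go(.5027,.1635,.175)"
```

```text
time: 7.93
position: [0.5024, 0.1636, 0.1794]
tool_rot: [-0.793, -3.04, 0.0]
ft_force: [-0.3, 1.1, -2.6]
grip_width: 0.614
grip_force: 40.0
pos [0.5024 0.1636 0.1794] yaw_y 60.74 tilt [-0.0002 -0.0001] rows mm [-0.3  0.1  4.4] F [-0.31  1.07 -2.61] w 0.6135433110698087 gf 39.99856011942029 t 7.9333 q [-0.65  0.09  0.31  1.82 -0.03  1.24  0.72]
```

No vertical contact at 2.6 mm below the face, so the pilot is in the bore. I continue until the key meets the face.

```bash
python3 -m crank '[[[0,0,2,0,1],[0,0,2,0,1],[0,0,1,0,1],[0,0,0,0,1],[0,0,0,0,1]]]'
python3 -c "
from h import *
go(.5027,.1635,.170)"
```

```text
time: 8.35
position: [0.5025, 0.1636, 0.1745]
tool_rot: [-0.794, -3.04, -0.0]
ft_force: [0.2, -0.2, -2.1]
grip_width: 0.611
grip_force: 40.0
pos [0.5025 0.1636 0.1745] yaw_y 60.74 tilt [-0.  0.] rows mm [-0.2  0.   4.5] F [ 0.19 -0.2  -2.09] w 0.611276371705164 gf 39.998858626931906 t 8.35 q [-0.65  0.09  0.31  1.83 -0.03  1.23  0.72]
```

```bash
python3 -m crank '[[[0,0,1,0,1],[0,0,1,0,1],[0,0,1,0,1],[0,0,0,0,1],[0,0,0,0,1]]]'
python3 -c "
from h import *
go(.5027,.1635,.160);print(ctrl.get_state()['torque'])"
```

```text
time: 8.77
position: [0.5025, 0.1636, 0.1715]
tool_rot: [0.794, 3.04, 0.0]
ft_force: [0.0, 0.3, -3.4]
grip_width: 0.612
grip_force: 40.0
pos [0.5025 0.1636 0.1715] yaw_y 60.74 tilt [0.0001 0.    ] rows mm [-0.2  0.  11.5] F [ 0.05  0.28 -3.37] w 0.6122067786001164 gf 39.999022325500846 t 8.7667 q [-0.65  0.09  0.31  1.83 -0.03  1.22  0.72]
[-0.0428652   0.03227843 -0.0383734 ]
```

```bash
python3 -m crank '[[[0,0,2,0,1],[0,0,2,0,1],[0,0,2,0,1],[0,0,2,0,1],[0,0,1.5,0,1],[0,0,0,0,1],[0,0,0,0,1]]]'
python3 -c "
from h import *
go(.5027,.1635,.155);print(ctrl.get_state()['torque'])"
```

```text
time: 9.35
position: [0.5025, 0.1635, 0.1619]
tool_rot: [-0.794, -3.04, -0.0]
ft_force: [-0.7, -0.3, -3.2]
grip_width: 0.615
grip_force: 40.0
pos [0.5025 0.1635 0.1619] yaw_y 60.73 tilt [0. 0.] rows mm [-0.2  0.   6.9] F [-0.72 -0.31 -3.23] w 0.6150700510973703 gf 39.999150512740016 t 9.35 q [-0.65  0.1   0.31  1.84 -0.03  1.2   0.72]
[-0.01452206  0.07658707  0.02337618]
```

The key slipped in. Next I step onto the face to find shoulder contact.

```bash
python3 -m crank '[[[0,0,1,0,1],[0,0,0,0,1],[0,0,0,0,1]]]'|sed -n 2,4p
python3 -m crank '[[[0,0,1,0,1],[0,0,0,0,1],[0,0,0,0,1]]]'|sed -n 2,4p
python3 -m crank '[[[0,0,1,0,1],[0,0,0,0,1],[0,0,0,0,1]]]'|sed -n 2,4p
python3 -m crank '[[[0,0,1,0,1],[0,0,0,0,1],[0,0,0,0,1]]]'|sed -n 2,4p
```

```text
position: [0.5025, 0.1635, 0.161]
tool_rot: [-0.794, -3.04, -0.0]
ft_force: [-0.6, 0.6, -2.6]
position: [0.5025, 0.1635, 0.1602]
tool_rot: [0.794, 3.04, 0.0]
ft_force: [-1.0, -0.2, -1.8]
position: [0.5025, 0.1636, 0.1592]
tool_rot: [0.794, 3.04, 0.0]
ft_force: [-1.3, -0.2, -0.4]
position: [0.5026, 0.1635, 0.1582]
tool_rot: [0.794, 3.04, 0.0]
ft_force: [-1.8, -1.0, 0.8]
```

```bash
python3 -m crank '[[[0,0,1,0,1],[0,0,0,0,1],[0,0,0,0,1]]]'|sed -n 2,4p
python3 -m crank '[[[0,0,1,0,1],[0,0,0,0,1],[0,0,0,0,1]]]'|sed -n 2,4p
python3 -m crank '[[[0,0,1,0,1],[0,0,0,0,1],[0,0,0,0,1]]]'|sed -n 2,4p
```

```text
position: [0.5026, 0.1636, 0.1572]
tool_rot: [0.794, 3.04, 0.0]
ft_force: [-1.2, -1.2, 1.9]
position: [0.5026, 0.1636, 0.1562]
tool_rot: [0.794, 3.04, 0.0]
ft_force: [-2.1, -2.1, 2.9]
position: [0.5026, 0.1635, 0.1552]
tool_rot: [0.794, 3.04, 0.0]
ft_force: [-1.8, -0.4, 3.7]
```

```bash
python3 -m crank '[[[0,0,1,0,1],[0,0,0,0,1],[0,0,0,0,1]]]'|sed -n 2,4p
python3 -m crank '[[[0,0,1,0,1],[0,0,0,0,1],[0,0,0,0,1]]]'|sed -n 2,4p
python3 - <<'E'
from h import *
s=get_image("side")
g=s["pixels"][205:265,324:404,::-1]
g=cv2.resize(g,(800,600),interpolation=cv2.INTER_CUBIC)
cv2.imwrite("pics/z6.png",cv2.convertScaleAbs(g,alpha=2.2,beta=-40))
for z in(.150,.144):print(proj(s,[.5025,.1635,z]))
E
```

```text
position: [0.5026, 0.1635, 0.1542]
tool_rot: [0.794, 3.04, 0.0]
ft_force: [-3.2, -1.7, 4.7]
position: [0.5026, 0.1636, 0.154]
tool_rot: [0.794, 3.04, 0.001]
ft_force: [-5.3, -0.5, 8.7]
[363.79761847 238.50293268]
[363.46658997 241.7860186 ]
```

View pics/z6.png

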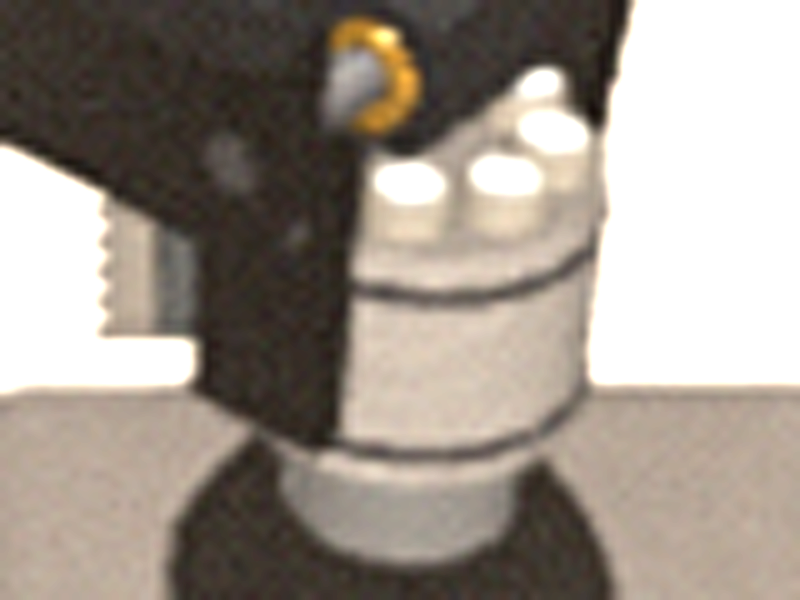

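The picture shows the shoulder sitting on the hub with no gap (crop row ~460), and the fingers on its sides. The force step at z=0.154 m is the spring's stop, 6 mm below contact. I hold briefly, check that it's steady, then hand in.

```bash
python3 -m crank '[[[0,0,-0.3,0,1],[0,0,0,0,1],[0,0,0,0,1],[0,0,0,0,1],[0,0,0,0,1],[0,0,0,0,1]]]' && python3 -c "
from bench import job
print(job.close_job())"
```

```text
time: 12.15
position: [0.5026, 0.1636, 0.154]
tool_rot: [0.794, 3.04, 0.001]
ft_force: [-3.7, -2.3, 7.3]
grip_width: 0.609
grip_force: 40.0
the job is handed in; nothing more can be done
None
```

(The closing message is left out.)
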